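Mount a jade blank on the carving stand's ball

ROBOT

A 7-joint arm with a two-finger parallel gripper is mounted at the origin on the work surface. World frame = base frame: x ahead of the robot, y to its left, z up, the work surface at z = 0. Lengths are in m, angles in rad, forces in N, time in s.
With the tool pointing down it reaches from about 0.425 to 0.925 m from the base axis. Payload 6.8 kg.
Tool frame: the origin (TCP) lies midway between the tips of the shut fingers; the grasp point (between the pads) lies 19 mm behind it; z points along the fingers, y is the line along which they close (so a half turn about z gives the same grasp; the last joint's range is limited). The gripper opens to 85 mm and grips with 20 to 120 N. Pads are 22 mm wide; open, the fingers measure 114 mm over their backs; the gripper's body (76 mm by 85 mm) begins 54 mm behind the grasp point. The pads swing forward as they close: fully open they stand 13 mm farther back than shut.
Start: joints at [-1.328, 0.477, 0.022, 1.555, -0.011, 1.109, -0.083], TCP at [0.232, 0.634, 0.231] pointing down, gripper open.
Joint ranges: [-2.96, 2.96], [-0.34, 2.1], [-1.41, 1.46], [0.24, 2.44], [-1.37, 4.51], [0.17, 1.92], [-2.96, 2.96]. Speed limits (rad/s): [2.39, 2.39, 3.14, 3.14, 3.14, 3.14, 3.14].

INTERFACE

Orientations are given as a rotation vector (axis times angle).
In Python, from station import env gives the robot as it stands. The module is installed in compiled form; this text tells all that it offers.
- The arm moves only by the tool play_rows, never from a script. Its argument "targets" is a list of rows, each a list of 3 entries, a list of its own where there are three numbers: the shift along the tool's x, y, z in m, then the turn, a rotation vector about the tool's x, y, z in degrees, then the gripper command: -1 is shut, 1 is fully open, values between are in proportion. In form: [[[dx, dy, dz], [ax, ay, az], hand], ...]. A call has 1 to 20 rows; each row shifts and turns the commanded pose from where the row before left it, along the tool's axes as they then stand; what a row does not reach is not made up. A row lasts 1/10 s, in which the tool goes at most 50 mm and 8.59 degrees, less where a joint would pass 70% of its speed; a pose out of reach is approached as far as the arm can. A call is refused whole if a number of a shift passes 0.05 or a number of a turn 8.59, either way. A call with a gripper value outside its range is refused whole. The fingers move at their own pace and stop on an object; "grip_force" is the grip in N (left out, the last holds). Time passes only in rows, so rows that do not move let the fingers close. It gives the time, the measured TCP pose, the force, the opening and the grip force at its end, in the units of the state.
- env.observe(): the state, without advancing time (a new reading comes with each control period).
- env.get_image(name): name is "scene" or "side" or "wrist"; returns (picture, depth): 400x640x3 uint8, red, green, blue; 400x640 float32, m along the optical axis (not along the pixel's ray), 0 where there is no reading.
- env.camera_info(name): a dict with "fx", "fy", "cx", "cy" (pixels), "pose" (4x4, takes a point from camera to world coordinates). Camera axes: x right, y up, looking along -z (the intrinsics and any distortion apply to the point x, -y, -z); pixel columns grow to the right and rows downward; lengths in m; the calibration is good to about 2 mm. A picture is of the moment at which its call begins: read the wrist's pose just before it. camera_info takes no time and is no camera call; for the wrist camera it gives the pose at the moment of the call.
- env.sign_off(): hands the job in; it is judged then, once.
The state is a dict: "time_s": time; "qpos": joint angles; "qd": joint speeds; "joint_torque": joint torques, N m; "position": TCP position; "tool_rot": TCP orientation; "force": force on the tool from outside, world axes, zero at the start; "torque": the same for the moment, N m; "finger_gap": finger opening in m; "finger_force": force on a finger pad.
Only numpy, scipy, OpenCV 4.12 (cv2) and the standard library are available. Lean on these libraries where they do the work, as an engineer would, in place of code of your own. Each camera call takes 0.05 s, during which the arm holds its last target. There are 200 camera calls.

TASK

Pick up the socket head that carries the jade block, lower it level onto the steel ball of the green carving stand and press it down, firmly but never harder than about 15 N, until its spring jaws have snapped over the ball and it sits fully home on the stand's collar. Then press its red latch lever all the way down so that the head is locked on. Leave everything else on the bench where it is.

Things in the scene. Friction and masses are not known exactly. Their poses are not given: they have to be found in the camera images.
- head: Loose socket head, 0.55 to 0.85 kg. Origin: centre of its underside; z up, x towards its lever. Steel flange 88 mm across, 8 mm thick, with a 48 mm hole below; grey bell 62 mm across up to z 46 mm; on it a green jade block. Seated, its flange rests flat on the stand's collar and the ball's centre is on its z axis at z 24 mm. Any yaw on the ball is right. It stands on the bench at the start.
- latch (a joint): Lever of the head, rad: 0 raised (0.9 rad above level), 0.9 fully down (level). Hinge line along the head's y at x 30, z 34 mm in the head's frame. Stays where left; turns under 0.1 N m (straight down at the tip: 5 N raised, 3 N level). Its tongue goes under the ball: with the head not home it stops short or tilts the head; if lowered before the head is on, it keeps the ball out.
- latch_tip (a point): Point on the upper face of the red lever paddle (16 mm wide, 6 mm thick, 40 mm long), 38 mm from the hinge line, near the free end. With the lever down it lies at x 68, z 38 mm in the head's frame; upper face 4 mm above the hinge line.
- stand: Fixed ball stand. Origin: centre of its underside. Green base 100 x 100 x 32 mm; on its z axis a steel post with a round collar 90 mm wide and a ball 30 mm wide on a 16 mm neck. The post's height is not in this pose: the collar's top is 60 to 100 mm above the origin; the ball's centre is 24 mm above it. Only the collar's rubber face gives, 1 mm per 12 N.
- carved_a: Bystander: pierced green stone ball, 66 mm across, on a cork foot. Origin under its centre.
- carved_b: Bystander: pierced grey-green stone ball, 56 mm across, on a cork foot. Origin under its centre.
- paste_jar: Bystander: white jar with yellow cap, 52 mm across, 60 mm high. Origin under its centre.
- brush: Bystander: brush lying on the bench, 160 mm long along its x axis.
- grit_cup: Bystander: open steel cup, 68 mm across, 50 mm high. Origin under its centre.
- stone_slab: Bystander: sawn pale green stone slab, 100 x 60 x 22 mm. Origin under its centre.
- head_grip (a point): Centre of the jade block, 65 mm above the head's origin: 42 x 42 mm, square to the head's x and y, from 46 to 84 mm above the origin, domed to 94 mm. It is the grip: take it by the sides facing +y and -y with fingertips not below 48 mm, as the raised lever stands on the +x side.
- head_mouth (a point): On the head's axis, 24 mm above its origin: where the ball's centre must come. Three spring jaws meet the ball about 12 mm above the seat. Resistance, weight included, rises to 13 to 18 N at 7 mm, then falls to about 8 N before the flange meets the collar; weight alone does not seat it. A push over about 15 N there may harm it: all head-stand contact forces must sum to under 57 N.

How it is judged:
By the outcome, as a careful person would: the job done as asked, in the order asked, and still so for the second after the job is handed in, with the robot touching nothing.
It also fails if it takes over 51 s, if anything falls off the work surface, if the arm or the gripper's body presses on something with over 40 N, if the wrist force passes 120 N, or if a joint passes its speed limit or range.

## Working session

There is one attempt and no reset: what is moved stays moved. The work goes in short steps, Python scripts to look and compute and a tool call to move; the robot and the scene stay as the last step left them, time stands still between calls to the robot, and variables do not carry over. Pictures are saved under pics/ and viewed, at most 10 in all, crops included, and the job is handed in when it is done.

Besides the shell and the picture viewer there is one more tool, called in YAML: its name, and indented under it one key for each argument. play_rows: Moves the arm, as the interface text tells. Its arguments: {"type":"object","properties":{"targets":{"type":"array","items":{"type":"array"}},"grip_force":{"type":"number"}},"required":["targets"]}

```bash
mkdir -p pics; cat > h.py <<'E'
import numpy as np, cv2
from station import env
from scipy.spatial.transform import Rotation as R
def grab(n):
    i=env.camera_info(n); p,d=env.get_image(n); np.savez('last_%s.npz'%n,p=p,d=d,T=i['pose'],k=[i['fx'],i['fy'],i['cx'],i['cy']]); return p,d
def load(n):
    z=np.load('last_%s.npz'%n); return z['p'],z['d'],z['T'],z['k']
def cloud(n):
    p,d,T,k=load(n); v,u=np.mgrid[0:400,0:640]
    P=np.stack([(u-k[2])/k[0]*d,-(v-k[3])/k[1]*d,-d],-1)
    W=P@T[:3,:3].T+T[:3,3]; W[d==0]=np.nan; return W
E
python3 - <<'E'
from h import *
for n in('scene','side'):
    p,d=grab(n); cv2.imwrite('pics/%s0.png'%n,p[...,::-1]); i=env.camera_info(n); print({k:v for k,v in i.items() if k!='pose'},np.round(i['pose'],3))
s=env.observe();print(s)
E
```

```text
{'fx': 500.32257494907697, 'fy': 500.32257494907697, 'cx': 319.5057303528216, 'cy': 201.6804883083639} [[-0.669 -0.639  0.38   1.122]
 [ 0.743 -0.581  0.331  0.453]
 [ 0.009  0.504  0.864  1.26 ]
 [ 0.     0.     0.     1.   ]]
{'fx': 503.4258283656905, 'fy': 503.4258283656905, 'cx': 329.2119603314561, 'cy': 196.60327953677145} [[ 0.909  0.216 -0.357  0.122]
 [-0.417  0.51  -0.753 -0.945]
 [ 0.02   0.833  0.553  0.796]
 [ 0.     0.     0.     1.   ]]
{'time_s': 0.1, 'qpos': array([-1.32810783,  0.47773934,  0.02236326,  1.55636759, -0.01153341,
        1.10934146, -0.08308498]), 'qd': array([ 4.50835876e-04, -1.37629059e-03,  1.53482617e-05, -2.36486816e-03,
        4.49581699e-04, -7.60279689e-04, -4.84137852e-04]), 'joint_torque': array([ 4.62753349e-03, -5.97756958e+01,  1.61390204e+00, -2.81957710e+01,
        1.29130011e-02,  4.89252867e-03, -3.79998539e-05]), 'position': array([0.23177941, 0.63336405, 0.23040233]), 'tool_rot': array([-5.48159479e-01, -3.09320024e+00,  2.69609119e-03]), 'force': array([-0.68188014,  0.46404108, -0.26749662]), 'torque': array([ 0.03064197, -0.04500436,  0.0446114 ]), 'finger_force': 0.0, 'finger_gap': 0.08547607535999217}
```

View pics/scene0.png

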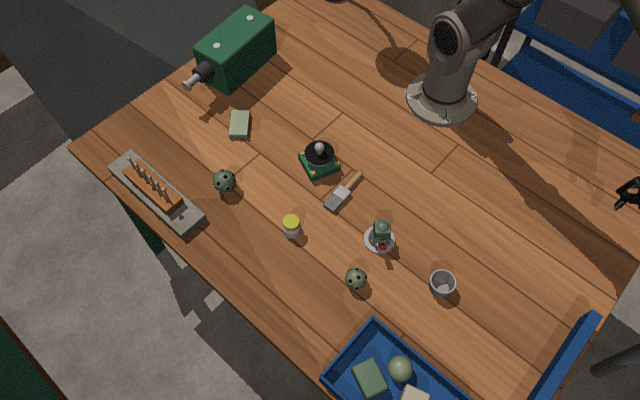

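View pics/side0.png

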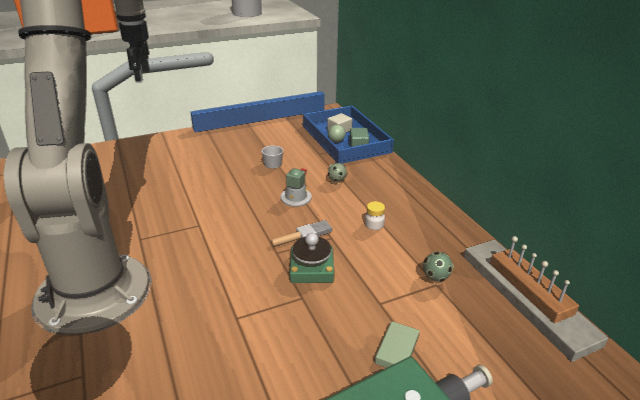

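The scene view shows the head at about (380,235) with its red lever towards (383,247), and the stand at (320,158) with its ball at (320,147). In the side view the head is at (296,185) and the stand at (312,255).

```bash
python3 - <<'E'
from h import *
from scipy.optimize import least_squares
for n,hb,sb in(('scene',(355,210,405,260),(290,130,350,185)),('side',(275,160,318,212),(283,225,342,290))):
    W=cloud(n);p=load(n)[0].astype(int)
    def box(b): return W[b[1]:b[3],b[0]:b[2]].reshape(-1,3),p[b[1]:b[3],b[0]:b[2]].reshape(-1,3)
    h,c=box(hb); 
    b=h[(h[:,2]<.004)]; print(n,'bench z',np.nanmedian(b[:,2]))
    red=(c[:,0]>110)&(c[:,1]<60)&(c[:,2]<60); print('red',red.sum(),np.nanmean(h[red],0))
    m=(h[:,2]>.066)&(h[:,2]<.1); print('jade',m.sum(),np.nanmean(h[m],0),np.nanmin(h[m],0),np.nanmax(h[m],0))
    def circ(q,r=None):
        f=least_squares(lambda x:np.hypot(q[:,0]-x[0],q[:,1]-x[1])-r,np.nanmean(q,0)[:2],loss='soft_l1',f_scale=.002); return f.x
    m=(h[:,2]>.0055)&(h[:,2]<.011)
    q=h[m]; cc,r=cv2.minEnclosingCircle((q[:,:2]*1000).astype(np.float32)); print('flange',m.sum(),cc,r,np.median(q[:,2]))
    s,c=box(sb)
    zz=s[:,2]; hist,e=np.histogram(zz[~np.isnan(zz)],bins=np.arange(0,.15,.004)); print('hist',dict(zip(np.round(e[:-1],3),hist)))
    m=zz==zz; 
    top=np.nanmax(zz); print('top',top)
    q=s[zz>top-.02]
    f=least_squares(lambda x:np.linalg.norm(q-x,axis=1)-.015,np.nanmean(q,0)-[0,0,.01],loss='soft_l1',f_scale=.001); print('ball',f.x,len(q))
    for nm,b in(('h',hb),('s',sb)):
        if n=='scene': cv2.imwrite(f'pics/c_{n}{nm}.png',cv2.resize(p[b[1]:b[3],b[0]:b[2]].astype(np.uint8)[...,::-1],None,fx=8,fy=8,interpolation=cv2.INTER_CUBIC))
E
```

```text
scene bench z -0.0006654754484144432
red 20 [0.58611723 0.20875823 0.06312722]
jade 272 [0.55443939 0.17838042 0.08325531] [0.51893786 0.14692103 0.06601611] [0.59198159 0.21678804 0.09624303]
flange 204 (529.9368896484375, 166.76988220214844) 96.50337982177734 0.007586166620115686
hist {np.float64(0.0): np.int64(814), np.float64(0.004): np.int64(150), np.float64(0.008): np.int64(31), np.float64(0.012): np.int64(36), np.float64(0.016): np.int64(35), np.float64(0.02): np.int64(29), np.float64(0.024): np.int64(64), np.float64(0.028): np.int64(177), np.float64(0.032): np.int64(134), np.float64(0.036): np.int64(30), np.float64(0.04): np.int64(4), np.float64(0.044): np.int64(0), np.float64(0.048): np.int64(1), np.float64(0.052): np.int64(14), np.float64(0.056): np.int64(57), np.float64(0.06): np.int64(246), np.float64(0.064): np.int64(196), np.float64(0.068): np.int64(29), np.float64(0.072): np.int64(4), np.float64(0.076): np.int64(0), np.float64(0.08): np.int64(3), np.float64(0.084): np.int64(8), np.float64(0.088): np.int64(12), np.float64(0.092): np.int64(19), np.float64(0.096): np.int6
[... 1315 characters left out ...]
0.068): np.int64(9), np.float64(0.072): np.int64(4), np.float64(0.076): np.int64(3), np.float64(0.08): np.int64(10), np.float64(0.084): np.int64(14), np.float64(0.088): np.int64(23), np.float64(0.092): np.int64(28), np.float64(0.096): np.int64(35), np.float64(0.1): np.int64(25), np.float64(0.104): np.int64(0), np.float64(0.108): np.int64(0), np.float64(0.112): np.int64(0), np.float64(0.116): np.int64(0), np.float64(0.12): np.int64(0), np.float64(0.124): np.int64(0), np.float64(0.128): np.int64(0), np.float64(0.132): np.int64(0), np.float64(0.136): np.int64(0), np.float64(0.14): np.int64(0), np.float64(0.144): np.int64(0)}
top 0.10349237044718784
ball [ 0.47126885 -0.12164646  0.08766613] 127
```

View pics/c_sceneh.png

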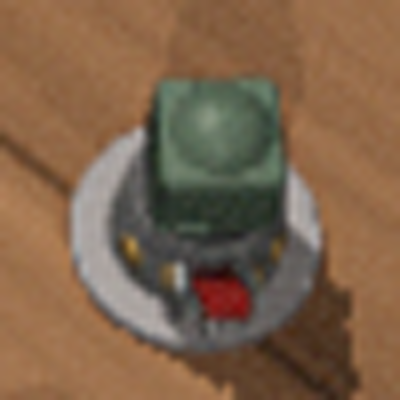

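The crop shows the jade top face with corners near (155,82), (275,80), (286,180), (158,184), the flange outline centred near (197,240), and the red lever at (222,297).

```bash
cat >> h.py <<'E'
def ray(n,u,v,z):
    _,_,T,k=load(n); d=T[:3,:3]@np.array([(u-k[2])/k[0],-(v-k[3])/k[1],-1]); o=T[:3,3]; return o+d*(z-o[2])/d[2]
def rel(target,yaw=None):
    "tool-frame shift to world target and turn to make tool y at yaw (deg)"
    s=env.observe(); M=R.from_rotvec(s['tool_rot']).as_matrix()
    y=np.degrees(np.arctan2(M[1,1],M[0,1]))
    print('pos',s['position'].round(4),'tool y yaw',y.round(2),'z axis',M[:,2].round(4),'shift',(M.T@(np.array(target)-s['position'])).round(4))
    print('F',s['force'].round(2),'gap',s['finger_gap'].round(4),'ff',s['finger_force'],'t',s['time_s'],'q7',s['qpos'][6])
    if yaw is not None: print('turn about tool z', -((yaw-y+180)%360-180))
E
python3 - <<'E'
from h import *
C=[ray('scene',355+u/8-.5,210+v/8-.5,.084)[:2] for u,v in((155,82),(275,80),(286,180),(158,184))]
C=np.array(C);print(C.round(4),C.mean(0))
for i in range(4):
    e=C[(i+1)%4]-C[i];print(np.linalg.norm(e),np.degrees(np.arctan2(e[1],e[0])))
W=cloud('scene')[210:260,355:405].reshape(-1,3);W2=cloud('side')[160:212,275:318].reshape(-1,3)
for w in(W,W2):
    q=w[(w[:,2]>.005)&(w[:,2]<.011)&(np.hypot(w[:,0]-.55,w[:,1]-.173)<.06)];print('flange',cv2.minEnclosingCircle((q[:,:2]*1000).astype(np.float32)))
    q=w[(w[:,2]>.081)&(w[:,2]<.1)&(np.hypot(w[:,0]-.55,w[:,1]-.173)<.036)];print('top',np.median(q,0),q.mean(0))
rel([.546,.171,.20],-45)
E
```

```text
[[0.5486 0.1467]
 [0.521  0.1759]
 [0.5481 0.2017]
 [0.5776 0.1714]] [0.54880123 0.17393739]
0.04016969320441621 133.3715375750992
0.03734827848286808 43.556257642619876
0.042302875987305213 -45.73235083726036
0.03806266039698636 -139.6519076695567
flange ((551.4222412109375, 171.8896026611328), 59.64063262939453)
top [0.55101339 0.17610953 0.08652887] [0.5507901  0.17562842 0.08723067]
flange ((546.2569580078125, 168.29409790039062), 44.89519500732422)
top [0.54411125 0.16463954 0.08543833] [0.54449084 0.16520575 0.08613177]
pos [0.2318 0.6334 0.2304] tool y yaw 69.9 z axis [-5.0e-04 -1.7e-03 -1.0e+00] shift [-0.454  -0.3262  0.031 ]Traceback (most recent call last):
  File "<stdin>", line 10, in <module>
  File "h.py", line 19, in rel
    print('F',s['force'].round(2),'gap',s['finger_gap'].round(4),'ff',s['finger_force'],'t',s['time_s'],'q7',s['qpos'][6])
                                        ^^^^^^^^^^^^^^^^^^^^^
AttributeError: 'float' object has no attribute 'round'
```

play_rows:
  targets:
    - [[-0.0325, -0.0233, 0], [0, 0, 0], 1]
    - [[-0.0325, -0.0233, 0], [0, 0, 0], 1]
    - [[-0.0325, -0.0233, 0], [0, 0, 0], 1]
    - [[-0.0325, -0.0233, 0], [0, 0, 0], 1]
    - [[-0.0325, -0.0233, 0], [0, 0, 0], 1]
    - [[-0.0325, -0.0233, 0], [0, 0, 0], 1]
    - [[-0.0325, -0.0233, 0], [0, 0, 0], 1]
    - [[-0.0325, -0.0233, 0], [0, 0, 0], 1]
    - [[-0.0325, -0.0233, 0], [0, 0, 0], 1]
    - [[-0.0325, -0.0233, 0], [0, 0, 0], 1]
    - [[-0.0325, -0.0233, 0], [0, 0, 0], 1]
    - [[-0.0325, -0.0233, 0], [0, 0, 0], 1]
    - [[-0.0325, -0.0233, 0], [0, 0, 0], 1]
    - [[-0.0325, -0.0233, 0], [0, 0, 0], 1]

```text
time_s: 1.5
position: [0.5476, 0.1697, 0.2311]
tool_rot: [-0.548, -3.093, 0.0]
force: [0.6, 0.1, -0.5]
finger_gap: 0.0854
finger_force: 0.0
```

play_rows:
  targets:
    - [[0, 0, 0], [0, 0, 8.2], 1]
    - [[0, 0, 0], [0, 0, 8.2], 1]
    - [[0, 0, 0], [0, 0, 8.2], 1]
    - [[0, 0, 0], [0, 0, 8.2], 1]
    - [[0, 0, 0], [0, 0, 8.2], 1]
    - [[0, 0, 0], [0, 0, 8.2], 1]
    - [[0, 0, 0], [0, 0, 8.2], 1]
    - [[0, 0, 0], [0, 0, 8.2], 1]
    - [[0, 0, 0], [0, 0, 8.2], 1]
    - [[0, 0, 0], [0, 0, 8.2], 1]
    - [[0, 0, 0], [0, 0, 8.2], 1]
    - [[0, 0, 0], [0, 0, 8.2], 1]
    - [[0, 0, 0], [0, 0, 8.2], 1]
    - [[0, 0, 0], [0, 0, 8.2], 1]
    - [[0, 0, 0], [0, 0, 0], 1]
    - [[0, 0, 0], [0, 0, 0], 1]

```text
time_s: 3.1
position: [0.5469, 0.1713, 0.231]
tool_rot: [2.899, 1.211, -0.001]
force: [-0.4, 0.2, -0.1]
finger_gap: 0.0852
finger_force: 0.0
```

```bash
sed -i "s/s\['finger_gap'\].round(4)/round(s['finger_gap'],4)/" h.py; python3 - <<'E'
from h import *
rel([.548,.171,.20],-45)
p,d=grab('wrist'); cv2.imwrite('pics/w1.png',p[...,::-1]); print(env.camera_info('wrist')['pose'].round(3))
E
```

```text
pos [0.5469 0.1713 0.231 ] tool y yaw -44.67 z axis [-5.e-04 -4.e-04 -1.e+00] shift [0.0006 0.001  0.031 ]
F [-0.38  0.17 -0.08] gap 0.0852 ff 0.0 t 3.1 q7 -0.9602065382679974
turn about tool z 0.33130346448902515
[[ 0.71   0.675  0.199  0.596]
 [-0.704  0.682  0.2    0.222]
 [-0.001 -0.282  0.959  0.373]
 [ 0.     0.     0.     1.   ]]
```

View pics/w1.png

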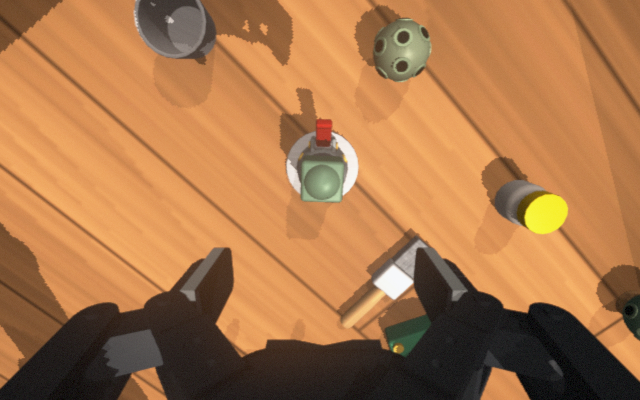

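The wrist view shows the head at about (322,170) with its lever pointing up the image, and its jade top corners near (301,163), (343,163), (344,202), (301,202). It is nearly in line between the fingers.

```bash
python3 - <<'E'
from h import *
p=load('wrist')[0]; W=cloud('wrist')
sub=W[100:215,270:375].reshape(-1,3)
q=sub[(sub[:,2]>.081)&(sub[:,2]<.1)&(np.hypot(sub[:,0]-.548,sub[:,1]-.171)<.04)]
print('top',q.mean(0),np.median(q,0),cv2.minAreaRect((q[:,:2]*1000).astype(np.float32)))
q=sub[(sub[:,2]>.006)&(sub[:,2]<.0105)];print('fl',cv2.minEnclosingCircle((q[:,:2]*1000).astype(np.float32)))
print([ray('wrist',u,v,.084)[:2].round(4) for u,v in((301,163),(343,163),(344,202),(301,202))],ray('wrist',322,167,.008))
hsv=p[100:150,300:345].astype(int);m=(hsv[...,0]>120)&(hsv[...,1]<60);w=W[100:150,300:345][m];print('red',np.nanmean(w,0))
E
```

```text
top [0.54696982 0.17451427 0.08667548] [0.54722595 0.17470882 0.08568519] ((545.9100341796875, 173.2337646484375), (41.41172409057617, 41.322147369384766), 43.3297233581543)
fl ((545.7626953125, 173.33621215820312), 43.66188430786133)
[array([0.5448, 0.2004]), array([0.5732, 0.1723]), array([0.547 , 0.1435]), array([0.5169, 0.1733])] [0.54576069 0.17348609 0.008     ]
red [0.57676472 0.20556344 0.05495066]
```

play_rows:
  targets:
    - [[0.0006, -0.0021, 0.03], [0, 0, 0], 1]
    - [[0, 0, 0.04], [0, 0, 0], 1]
    - [[0, 0, 0.04], [0, 0, 0], 1]
    - [[0, 0, 0.03], [0, 0, 0], 1]
    - [[0, 0, 0.02], [0, 0, 0], 1]
    - [[0, 0, 0.015], [0, 0, 0], 1]
    - [[0, 0, 0.005], [0, 0, 0], 1]
    - [[0, 0, 0], [0, 0, 0], 1]
    - [[0, 0, 0], [0, 0, 0], -1]
    - [[0, 0, 0], [0, 0, 0], -1]
    - [[0, 0, 0], [0, 0, 0], -1]
    - [[0, 0, 0], [0, 0, 0], -1]
    - [[0, 0, 0], [0, 0, 0], -1]
    - [[0, 0, 0], [0, 0, 0], -1]
    - [[0, 0, 0], [0, 0, 0], -1]
    - [[0, 0, 0], [0, 0, 0], -1]
  grip_force: 70

```text
time_s: 4.75
position: [0.547, 0.1734, 0.0525]
tool_rot: [-2.901, -1.204, -0.003]
force: [-0.3, 0.2, 5.7]
finger_gap: 0.0412
finger_force: 71.1
```

```bash
python3 - <<'E'
from h import *
rel([.5458,.1732,.050],-44.67)
E
```

```text
pos [0.547  0.1734 0.0525] tool y yaw -44.91 z axis [ 0.0018  0.001  -1.    ] shift [-0.001  -0.0007  0.0025]
F [-0.3   0.18  5.66] gap 0.0412 ff 71.07557773590088 t 4.75 q7 -0.8141355790381845
turn about tool z -0.23834446443291313
```

play_rows:
  targets:
    - [[0, 0, -0.01], [0, 0, 0], -1]
    - [[0, 0, -0.03], [0, 0, 0], -1]
    - [[0, 0, -0.035], [0, 0, 0], -1]
    - [[0, 0, -0.035], [0, 0, 0], -1]
    - [[0, 0, -0.02], [0, 0, 0], -1]
    - [[0, 0, 0], [0, 0, 0], -1]
    - [[-0.013, 0.008, 0], [0, 0, 0], -1]
    - [[-0.026, 0.015, 0], [0, 0, 0], -1]
    - [[-0.029, 0.017, 0], [0, 0, 0], -1]
    - [[-0.029, 0.017, 0], [0, 0, 0], -1]
    - [[-0.029, 0.017, 0], [0, 0, 0], -1]
    - [[-0.029, 0.017, 0], [0, 0, 0], -1]
    - [[-0.029, 0.017, 0], [0, 0, 0], -1]
    - [[-0.029, 0.017, 0], [0, 0, 0], -1]
    - [[-0.026, 0.015, 0], [0, 0, 0], -1]
    - [[-0.015, 0.008, 0], [0, 0, 0], -1]
    - [[0, 0, 0], [0, 0, 0], -1]
    - [[0, 0, 0], [0, 0, 0], -1]
    - [[0, 0, 0], [0, 0, 0], -1]

```text
time_s: 6.65
position: [0.471, -0.1105, 0.1804]
tool_rot: [-2.9, -1.206, 0.002]
force: [-0.8, -0.4, -6.1]
finger_gap: 0.0409
finger_force: 72.2
```

```bash
python3 - <<'E'
from h import *
rel([.4714,-.121,.16],-44.67)
for n in('scene','side'): grab(n)
a=load('scene')[0][90:200,240:400]; b=load('side')[0][160:300,240:380]
a=cv2.resize(a,(800,550),interpolation=cv2.INTER_CUBIC); cv2.imwrite('pics/c2.png',a[...,::-1])
b=cv2.resize(b,(560,560),interpolation=cv2.INTER_CUBIC); cv2.imwrite('pics/s2.png',b[...,::-1])
E
```

```text
pos [ 0.471  -0.1105  0.1804] tool y yaw -44.84 z axis [-1.8e-03  3.0e-04 -1.0e+00] shift [-0.0071  0.0078  0.0204]
F [-0.77 -0.36 -6.07] gap 0.0409 ff 72.15974807739258 t 6.65 q7 -0.43436029224466055
turn about tool z -0.17360335165170682
```

View pics/s2.png

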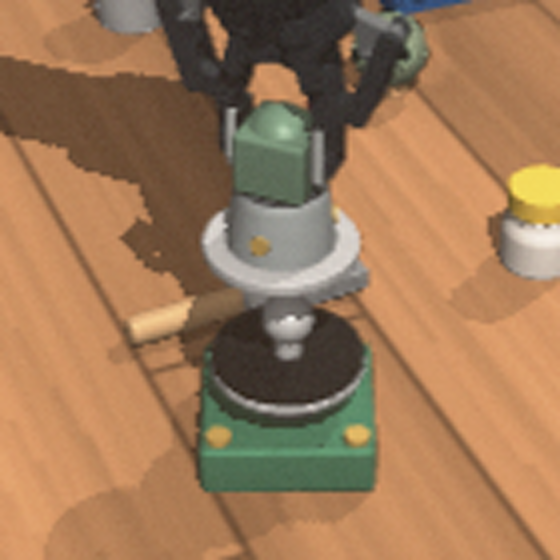

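The enlarged side view shows the head held upright and level. Its flange is at (280,245), above the ball at (288,320) and slightly off it.

```bash
cat > meas.py <<'E'
from h import *
from scipy.optimize import least_squares
T=env.observe()['position']; hz=T[2]-.0525
for n in('scene','side'):
    W=cloud(n).reshape(-1,3); W=W[~np.isnan(W[:,0])&(np.hypot(W[:,0]-.471,W[:,1]+.118)<.075)]
    def ring(z0,z1):
        q=W[(W[:,2]>z0)&(W[:,2]<z1)]
        return cv2.minEnclosingCircle((q[:,:2]*1000).astype(np.float32)),len(q),np.median(q[:,2])
    print(n,'flange',ring(hz+.0045,hz+.011),'collar',ring(.058,.068))
    q=W[(W[:,2]>hz+.084)&(W[:,2]<hz+.098)&(np.hypot(W[:,0]-T[0],W[:,1]-T[1])<.03)]
    print(' jadetop',q.mean(0),len(q))
    q=W[(W[:,2]>.076)&(W[:,2]<.106)&(np.hypot(W[:,0]-.471,W[:,1]+.121)<.02)]
    if len(q)>10: print(' ball',least_squares(lambda x:np.linalg.norm(q-x,axis=1)-.015,[.471,-.121,.088],loss='soft_l1',f_scale=.001).x,len(q))
    for q,nm,z in((W[(W[:,2]>hz+.0045)&(W[:,2]<hz+.012)],'fl',0),):
        A=np.c_[q[:,:2]-q[:,:2].mean(0),np.ones(len(q))]; print(' slope',np.linalg.lstsq(A,q[:,2],rcond=None)[0])
E
python3 meas.py
```

```text
scene flange (((473.16864013671875, -108.01990509033203), 44.32445526123047), 202, np.float64(0.13602100739080591)) collar (((474.36688232421875, -118.41475677490234), 45.42018127441406), 348, np.float64(0.06338585186421752))
 jadetop [ 0.47442128 -0.10599586  0.21724536] 121
 slope [ 1.27435045e-02 -7.51439104e-06  1.36033067e-01]
side flange (((470.99847412109375, -112.80693054199219), 44.382652282714844), 326, np.float64(0.13543982179204517)) collar (((470.959228515625, -123.32026672363281), 45.522666931152344), 693, np.float64(0.06335492563579703))
 jadetop [ 0.46644684 -0.11371598  0.21758117] 176
 ball [ 0.47109205 -0.12199047  0.08729175] 132
 slope [-0.00030905 -0.00128151  0.13573526]
```

View pics/c2.png

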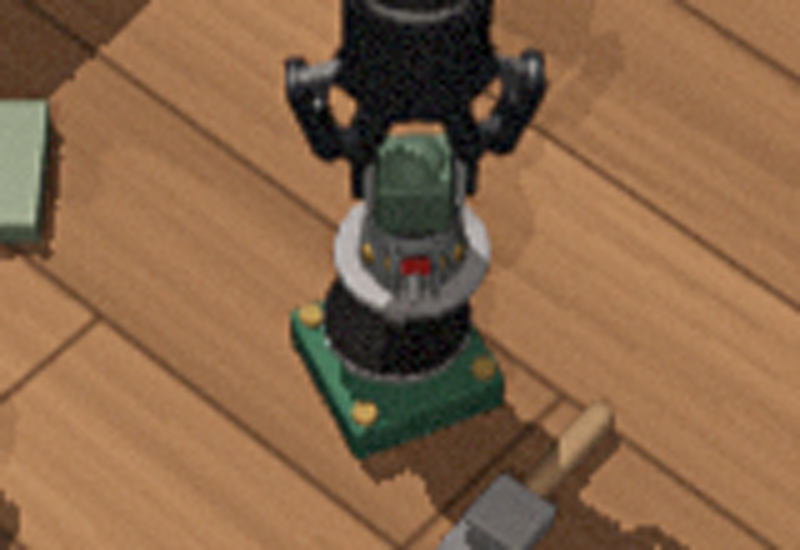

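The scene view shows the flange level, with the lever raised and clear. The flange-to-collar offset is about (0.5, -10.5) mm and about 64 mm of descent remains.

play_rows:
  targets:
    - [[-0.0035, 0.0039, 0], [0, 0, 0], -1]
    - [[-0.0036, 0.0039, 0], [0, 0, 0], -1]
    - [[0, 0, 0], [0, 0, 0], -1]
    - [[0, 0, 0.01], [0, 0, 0], -1]
    - [[0, 0, 0.01], [0, 0, 0], -1]
    - [[0, 0, 0.01], [0, 0, 0], -1]
    - [[0, 0, 0.008], [0, 0, 0], -1]
    - [[0, 0, 0.004], [0, 0, 0], -1]
    - [[0, 0, 0], [0, 0, 0], -1]
    - [[0, 0, 0], [0, 0, 0], -1]
    - [[0, 0, 0], [0, 0, 0], -1]

```text
time_s: 7.85
position: [0.4721, -0.1218, 0.1395]
tool_rot: [-2.901, -1.205, -0.0]
force: [-0.8, 0.9, -6.3]
finger_gap: 0.0408
finger_force: 72.2
```

```bash
python3 - <<'E'
from h import *
rel([.4714,-.121,.117],-44.67)
for n in('scene','side'): grab(n)
E
python3 meas.py
```

```text
pos [ 0.4721 -0.1218  0.1395] tool y yaw -44.9 z axis [-0.e+00  2.e-04 -1.e+00] shift [ 0.0001 -0.0011  0.0225]
F [-0.84  0.91 -6.31] gap 0.0408 ff 72.21980452537537 t 7.85 q7 -0.3433402622644265
turn about tool z -0.23451203001792464
scene flange (((473.8537902832031, -119.49657440185547), 44.58906555175781), 195, np.float64(0.09505961819979225)) collar (((472.7989807128906, -118.62386322021484), 44.35869216918945), 164, np.float64(0.06332384348414155))
 jadetop [ 0.47706457 -0.11699745  0.17587337] 129
 slope [-0.00240113 -0.00075265  0.09516356]
side flange (((472.9897766113281, -124.85454559326172), 44.99024200439453), 326, np.float64(0.094294210048957)) collar (((469.18756103515625, -125.18035125732422), 44.72895812988281), 394, np.float64(0.06315174381189809))
 jadetop [ 0.46782432 -0.12505754  0.17645931] 166
 slope [-0.00186478 -0.00725821  0.09454396]
```

play_rows:
  targets:
    - [[0.0002, -0.0012, 0], [0, 0, 0], -1]
    - [[0, 0, 0.004], [0, 0, 0], -1]
    - [[0, 0, 0.003], [0, 0, 0], -1]
    - [[0, 0, 0.002], [0, 0, 0], -1]
    - [[0, 0, 0.001], [0, 0, 0], -1]
    - [[0, 0, 0.001], [0, 0, 0], -1]
    - [[0, 0, 0.001], [0, 0, 0], -1]
    - [[0, 0, 0.001], [0, 0, 0], -1]
    - [[0, 0, 0], [0, 0, 0], -1]
    - [[0, 0, 0], [0, 0, 0], -1]

```text
time_s: 8.95
position: [0.4714, -0.121, 0.1263]
tool_rot: [2.901, 1.204, -0.0]
force: [-1.3, -0.9, -2.2]
finger_gap: 0.041
finger_force: 72.7
```

play_rows:
  targets:
    - [[0, 0, 0.001], [0, 0, 0], -1]
    - [[0, 0, 0.001], [0, 0, 0], -1]
    - [[0, 0, 0], [0, 0, 0], -1]
    - [[0, 0, 0], [0, 0, 0], -1]

```text
time_s: 9.35
position: [0.4715, -0.1209, 0.1241]
tool_rot: [2.901, 1.205, 0.0]
force: [-0.3, -1.9, -5.0]
finger_gap: 0.0407
finger_force: 72.4
```

play_rows:
  targets:
    - [[0, 0, 0.001], [0, 0, 0], -1]
    - [[0, 0, 0.001], [0, 0, 0], -1]
    - [[0, 0, 0], [0, 0, 0], -1]

```text
time_s: 9.65
position: [0.4715, -0.1209, 0.1222]
tool_rot: [2.901, 1.205, 0.0]
force: [-0.8, -2.3, -2.0]
finger_gap: 0.0412
finger_force: 72.7
```

play_rows:
  targets:
    - [[0, 0, 0.001], [0, 0, 0], -1]
    - [[0, 0, 0], [0, 0, 0], -1]
    - [[0, 0, 0], [0, 0, 0], -1]

```text
time_s: 9.95
position: [0.4713, -0.1208, 0.1209]
tool_rot: [2.901, 1.205, -0.001]
force: [0.2, -2.5, -8.0]
finger_gap: 0.0411
finger_force: 72.1
```

```bash
python3 - <<'E'
from h import *
rel([.4714,-.121,.1163],-44.67)
for n in('scene','side'): grab(n); print(env.observe()['force'].round(1))
E
python3 meas.py
```

```text
pos [ 0.4713 -0.1208  0.1209] tool y yaw -44.89 z axis [-2.e-04 -4.e-04 -1.e+00] shift [-0.0001  0.0002  0.0046]
F [ 0.22 -2.48 -8.01] gap 0.0411 ff 72.10745215415955 t 9.95 q7 -0.317985089340497
turn about tool z -0.22371784145812512
[ 0.  -2.7 -8.7]
[  0.4  -2.7 -10.7]
scene flange (((472.1437683105469, -118.381103515625), 44.88383102416992), 192, np.float64(0.07614056021191196)) collar (((475.2677307128906, -116.24446868896484), 44.16944122314453), 72, np.float64(0.06143405853475414))
 jadetop [ 0.47486505 -0.11587153  0.15766865] 122
 slope [-0.00619629 -0.00743566  0.07631139]
side flange (((469.57562255859375, -123.17793273925781), 45.379703521728516), 315, np.float64(0.07551268777295062)) collar (((469.0484619140625, -130.2711181640625), 44.26579666137695), 169, np.float64(0.0624216580680953))
 jadetop [ 0.46660335 -0.12417992  0.15733292] 175
 slope [-0.00558779 -0.00786172  0.0757943 ]
```

play_rows:
  targets:
    - [[0, 0, 0.001], [0, 0, 0], -1]
    - [[0, 0, 0], [0, 0, 0], -1]
    - [[0, 0, 0], [0, 0, 0], -1]

```text
time_s: 10.35
position: [0.4712, -0.1208, 0.1202]
tool_rot: [-2.901, -1.205, 0.001]
force: [-1.5, -2.5, -5.4]
finger_gap: 0.0411
finger_force: 72.1
```

```bash
python3 - <<'E'
from h import *
rel([.4714,-.121,.1163],-44.67)
s=env.observe();print(s['torque'])
E
```

```text
pos [ 0.4712 -0.1208  0.1202] tool y yaw -44.9 z axis [-4.e-04 -0.e+00 -1.e+00] shift [0.     0.0002 0.0039]
F [-1.55 -2.52 -5.44] gap 0.0411 ff 72.12990760803223 t 10.35 q7 -0.3163943987734169
turn about tool z -0.23038856771250948
[-0.59839287  0.21312392  0.07186187]
```

play_rows:
  targets:
    - [[0, 0, 0], [0, 0, 0], -1]
    - [[0, 0, 0], [0, 0, 0], -1]

```text
time_s: 10.55
position: [0.4712, -0.1208, 0.1202]
tool_rot: [-2.901, -1.205, 0.001]
force: [-1.5, -2.4, -7.0]
finger_gap: 0.0407
finger_force: 72.1
```

play_rows:
  targets:
    - [[0, 0, 0.001], [0, 0, 0], -1]
    - [[0, 0, 0], [0, 0, 0], -1]
    - [[0, 0, 0], [0, 0, 0], -1]

```text
time_s: 10.85
position: [0.4712, -0.1207, 0.1192]
tool_rot: [-2.901, -1.205, 0.0]
force: [-2.1, -1.7, -5.1]
finger_gap: 0.0411
finger_force: 72.3
```

play_rows:
  targets:
    - [[0, 0, 0.001], [0, 0, 0], -1]
    - [[0, 0, 0], [0, 0, 0], -1]
    - [[0, 0, 0], [0, 0, 0], -1]

```text
time_s: 11.15
position: [0.4713, -0.1208, 0.118]
tool_rot: [2.901, 1.205, -0.0]
force: [-0.8, -1.9, -9.7]
finger_gap: 0.041
finger_force: 72.1
```

```bash
python3 - <<'E'
from h import *
rel([.4714,-.121,.1163],-44.67)
for n in('scene','side'): grab(n); print(env.observe()['force'].round(1),env.observe()['torque'].round(2))
E
python3 meas.py
```

```text
pos [ 0.4713 -0.1208  0.118 ] tool y yaw -44.9 z axis [-2.e-04 -2.e-04 -1.e+00] shift [-0.0001  0.0002  0.0017]
F [-0.79 -1.88 -9.74] gap 0.041 ff 72.08365201950073 t 11.15 q7 -0.3133473706360201
turn about tool z -0.22643707937282898
[-0.4 -2.8 -9.7] [-0.55  0.07 -0.04]
[ -0.3  -2.2 -10.7] [-0.5   0.06  0.04]
scene flange (((472.5531311035156, -118.08689880371094), 44.76638412475586), 180, np.float64(0.07316559080203233)) collar (((474.1181335449219, -117.30855560302734), 44.18812942504883), 66, np.float64(0.062081547263864945))
 jadetop [ 0.4747744  -0.11652313  0.15459641] 121
 slope [-0.00242485 -0.00546932  0.07342721]
side flange (((470.9267578125, -123.95335388183594), 44.96329879760742), 326, np.float64(0.07271039016569858)) collar (((468.2928466796875, -130.54690551757812), 43.704444885253906), 157, np.float64(0.06242284173922741))
 jadetop [ 0.46617583 -0.12418918  0.15465748] 176
 slope [-0.00546389 -0.00335997  0.07295715]
```

play_rows:
  targets:
    - [[0, 0, 0.0007], [0, 0, 0], -1]
    - [[0, 0, 0], [0, 0, 0], -1]
    - [[0, 0, 0], [0, 0, 0], -1]

```text
time_s: 11.55
position: [0.4713, -0.1207, 0.1173]
tool_rot: [-2.901, -1.205, 0.001]
force: [-0.3, -2.2, -11.5]
finger_gap: 0.0412
finger_force: 71.7
```

play_rows:
  targets:
    - [[0, 0, 0.0007], [0, 0, 0], -1]
    - [[0, 0, 0], [0, 0, 0], -1]
    - [[0, 0, 0], [0, 0, 0], -1]

```text
time_s: 11.85
position: [0.4713, -0.1208, 0.1168]
tool_rot: [-2.901, -1.205, 0.0]
force: [-1.3, -1.7, -9.8]
finger_gap: 0.041
finger_force: 71.9
```

play_rows:
  targets:
    - [[0, 0, 0], [0, 0, 0], -1]
    - [[0, 0, 0], [0, 0, 0], -1]

```text
time_s: 12.05
position: [0.4713, -0.1208, 0.1167]
tool_rot: [-2.901, -1.205, 0.0]
force: [-1.0, -2.2, -10.6]
finger_gap: 0.0411
finger_force: 71.9
```

play_rows:
  targets:
    - [[0, 0, 0.0006], [0, 0, 0], -1]
    - [[0, 0, 0], [0, 0, 0], -1]
    - [[0, 0, 0], [0, 0, 0], -1]

```text
time_s: 12.35
position: [0.4713, -0.1208, 0.1165]
tool_rot: [-2.901, -1.204, 0.0]
force: [-3.6, -1.5, -4.0]
finger_gap: 0.0411
finger_force: 72.4
```

play_rows:
  targets:
    - [[0, 0, 0.0006], [0, 0, 0], -1]
    - [[0, 0, 0], [0, 0, 0], -1]
    - [[0, 0, 0], [0, 0, 0], -1]

```text
time_s: 12.65
position: [0.4714, -0.1208, 0.1158]
tool_rot: [-2.901, -1.205, -0.0]
force: [-4.3, -1.5, 1.6]
finger_gap: 0.041
finger_force: 72.8
```

```bash
python3 - <<'E'
from h import *
rel([.4714,-.121,.1163],-44.67)
for n in('scene','side'): grab(n); print(env.observe()['force'].round(1),env.observe()['torque'].round(2))
E
python3 meas.py
```

```text
pos [ 0.4714 -0.1208  0.1158] tool y yaw -44.9 z axis [-1.e-04  3.e-04 -1.e+00] shift [-0.0001  0.0002 -0.0005]
F [-4.32 -1.45  1.61] gap 0.041 ff 72.81599521636963 t 12.65 q7 -0.3093571552263042
turn about tool z -0.23405588900965313
[-4.7 -1.4  1. ] [-0.25  1.13 -0.01]
[-5.2 -1.7  1.5] [-0.27  1.17  0.03]
scene flange (((473.22943115234375, -119.1086196899414), 44.64495849609375), 186, np.float64(0.07103866423323624)) collar (((472.67138671875, -119.39219665527344), 44.835845947265625), 80, np.float64(0.06339657221547179))
 jadetop [ 0.47557122 -0.11638865  0.15200637] 127
 slope [-0.00133172  0.00970729  0.07120639]
side flange (((470.5067443847656, -123.19971466064453), 44.32085418701172), 329, np.float64(0.07072129476299693)) collar (((471.5443115234375, -126.94757080078125), 45.92357635498047), 156, np.float64(0.062240047140201815))
 jadetop [ 0.46635188 -0.12487199  0.15230535] 174
 slope [-0.00192451 -0.005027    0.07090396]
```

play_rows:
  targets:
    - [[0, 0, 0.0005], [0, 0, 0], -1]
    - [[0, 0, 0], [0, 0, 0], -1]
    - [[0, 0, 0], [0, 0, 0], -1]

```text
time_s: 13.05
position: [0.4714, -0.1208, 0.1154]
tool_rot: [-2.901, -1.205, -0.0]
force: [-5.7, -1.5, 3.5]
finger_gap: 0.0412
finger_force: 73.4
```

play_rows:
  targets:
    - [[0, 0, 0.0003], [0, 0, 0], -1]
    - [[0, 0, 0], [0, 0, 0], -1]
    - [[0, 0, 0], [0, 0, 0], -1]

```text
time_s: 13.35
position: [0.4714, -0.1208, 0.1153]
tool_rot: [-2.901, -1.204, -0.0]
force: [-6.7, -0.8, 7.1]
finger_gap: 0.0413
finger_force: 73.8
```

play_rows:
  targets:
    - [[0, 0, 0.0003], [0, 0, 0], -1]
    - [[0, 0, 0], [0, 0, 0], -1]
    - [[0, 0, 0], [0, 0, 0], -1]

```text
time_s: 13.65
position: [0.4714, -0.1208, 0.1153]
tool_rot: [-2.901, -1.204, -0.0]
force: [-7.1, -1.2, 9.4]
finger_gap: 0.0409
finger_force: 74.2
```

play_rows:
  targets:
    - [[0, 0, -0.0005], [0, 0, 0], -1]
    - [[0, 0, 0], [0, 0, 0], 0.6]
    - [[0, 0, 0], [0, 0, 0], 0.6]
    - [[0, 0, 0], [0, 0, 0], 0.6]
    - [[0, 0, 0], [0, 0, 0], 1]
    - [[0, 0, 0], [0, 0, 0], 1]
    - [[0, 0, -0.02], [0, 0, 0], 1]
    - [[0, 0, -0.04], [0, 0, 0], 1]
    - [[0, 0, -0.04], [0, 0, 0], 1]
    - [[0, 0, 0], [0, 0, 0], 1]
    - [[0, 0, 0], [0, 0, 0], 1]

```text
time_s: 14.75
position: [0.472, -0.1206, 0.2157]
tool_rot: [2.901, 1.205, 0.004]
force: [0.0, 0.2, -0.3]
finger_gap: 0.0854
finger_force: 0.0
```

```bash
python3 - <<'E'
from h import *
rel([.4714,-.121,.1163],-44.67)
for n in('scene','side','wrist'): grab(n)
b=load('side')[0][160:300,240:380]
a=load('wrist')[0]
cv2.imwrite('pics/s3.png',cv2.resize(b,(560,560),interpolation=cv2.INTER_CUBIC)[...,::-1]); cv2.imwrite('pics/w3.png',a[...,::-1])
E
sed -i 's/^T=.*/T=np.array([.4714,-.1208,.1157]); hz=.0635/' meas.py; python3 meas.py
```

```text
pos [ 0.472  -0.1206  0.2157] tool y yaw -44.88 z axis [ 2.3e-03  8.0e-04 -1.0e+00] shift [-0.0009 -0.0002  0.0994]
F [ 0.04  0.18 -0.25] gap 0.0854 ff 0.0 t 14.75 q7 -0.45600928114872435
turn about tool z -0.20755489197958354
scene flange (((473.2432556152344, -119.65296173095703), 45.12571716308594), 198, np.float64(0.07160962115135228)) collar (((474.421630859375, -117.03987884521484), 44.268531799316406), 75, np.float64(0.06239860979663736))
 jadetop [ 0.47527393 -0.11864341  0.15251384] 116
 slope [ 0.00241913 -0.00057524  0.0716061 ]
side flange (((470.8121032714844, -123.04056549072266), 44.32310485839844), 316, np.float64(0.07098371137427362)) collar (((469.8346862792969, -126.84307098388672), 43.988121032714844), 161, np.float64(0.06272458854894547))
 jadetop [ 0.4698147  -0.12707837  0.15200675] 134
 slope [-0.00628533 -0.00368882  0.07117158]
```

View pics/s3.png

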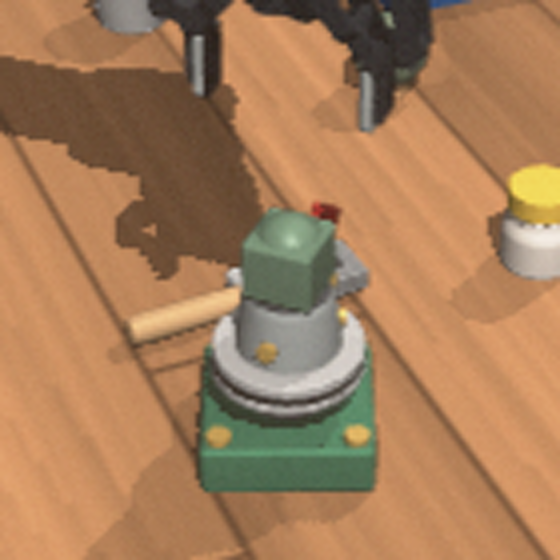

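View pics/w3.png

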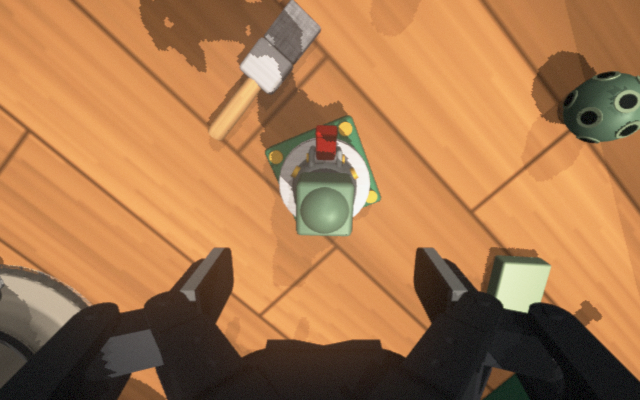

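The side and wrist views show the flange lying flat on the collar, with the raised red lever at (326,140) in the wrist view in line with tool x. The fingers are clear of the head. Next I shut the fingers and go over the lever.

play_rows:
  targets:
    - [[0.0135, 0, 0], [0, 0, 0], -1]
    - [[0.0135, 0, 0], [0, 0, 0], -1]
    - [[0.0135, 0, 0], [0, 0, 0], -1]
    - [[0.0135, 0, 0], [0, 0, 0], -1]
    - [[0, 0, 0], [0, 0, 0], -1]
    - [[0, 0, 0], [0, 0, 0], -1]
    - [[0, 0, 0.02], [0, 0, 0], -1]
    - [[0, 0, 0.03], [0, 0, 0], -1]
    - [[0, 0, 0.02], [0, 0, 0], -1]
    - [[0, 0, 0.006], [0, 0, 0], -1]
    - [[0, 0, 0], [0, 0, 0], -1]
    - [[0, 0, 0], [0, 0, 0], -1]

```text
time_s: 16.1
position: [0.5101, -0.0831, 0.14]
tool_rot: [2.901, 1.204, 0.002]
force: [0.6, 1.5, 0.3]
finger_gap: 0.0001
finger_force: 0.0
```

```bash
python3 - <<'E'
from h import *
rel([.4714+.062*.706,-.1208+.062*.708,.1010],-44.67)
E
```

```text
pos [ 0.5101 -0.0831  0.14  ] tool y yaw -44.94 z axis [ 1.3e-03 -1.0e-04 -1.0e+00] shift [ 0.0079 -0.0008  0.039 ]
F [0.57 1.5  0.3 ] gap 0.0001 ff 0.0 t 16.1 q7 -0.4129561278988407
turn about tool z -0.26587480663613405
```

play_rows:
  targets:
    - [[0, -0.0008, 0.005], [0, 0, 0], -1]
    - [[0.0003, 0, 0.004], [0, 0, 0], -1]
    - [[0.0007, 0, 0.003], [0, 0, 0], -1]
    - [[0.0007, 0, 0.003], [0, 0, 0], -1]
    - [[0.0007, 0, 0.003], [0, 0, 0], -1]
    - [[0.0007, 0, 0.003], [0, 0, 0], -1]
    - [[0.0007, 0, 0.003], [0, 0, 0], -1]

```text
time_s: 16.8
position: [0.5148, -0.0777, 0.1164]
tool_rot: [2.9, 1.207, 0.009]
force: [3.6, 3.0, 6.1]
finger_gap: -0.0
finger_force: 2.9
```

play_rows:
  targets:
    - [[0.0007, 0, 0.003], [0, 0, 0], -1]
    - [[0.0007, 0, 0.003], [0, 0, 0], -1]
    - [[0.0007, 0, 0.003], [0, 0, 0], -1]
    - [[0.0007, 0, 0.002], [0, 0, 0], -1]
    - [[0.0007, 0, 0.001], [0, 0, 0], -1]
    - [[0, 0, 0.0005], [0, 0, 0], -1]
    - [[0, 0, 0], [0, 0, 0], -1]
    - [[0, 0, 0], [0, 0, 0], -1]

```text
time_s: 17.6
position: [0.5137, -0.0771, 0.1024]
tool_rot: [-2.902, -1.204, 0.001]
force: [1.2, -0.0, 1.6]
finger_gap: -0.0002
finger_force: 0.8
```

play_rows:
  targets:
    - [[0, 0, 0.0008], [0, 0, 0], -1]
    - [[0, 0, 0], [0, 0, 0], -1]
    - [[0, 0, 0], [0, 0, 0], -1]

```text
time_s: 17.9
position: [0.5138, -0.0771, 0.1017]
tool_rot: [-2.901, -1.204, 0.001]
force: [0.4, -0.0, 0.7]
finger_gap: 0.0001
finger_force: 0.9
```

play_rows:
  targets:
    - [[0, 0, 0.0008], [0, 0, 0], -1]
    - [[0, 0, 0], [0, 0, 0], -1]
    - [[0, 0, 0], [0, 0, 0], -1]

```text
time_s: 18.2
position: [0.514, -0.077, 0.1009]
tool_rot: [2.902, 1.204, -0.0]
force: [0.8, -1.4, 1.4]
finger_gap: 0.0001
finger_force: 0.9
```

play_rows:
  targets:
    - [[0, 0, 0.0008], [0, 0, 0], -1]
    - [[0, 0, 0], [0, 0, 0], -1]
    - [[0, 0, 0], [0, 0, 0], -1]

```text
time_s: 18.5
position: [0.5142, -0.077, 0.1004]
tool_rot: [-2.901, -1.205, -0.0]
force: [-0.7, -1.1, 5.8]
finger_gap: -0.0002
finger_force: 2.8
```

play_rows:
  targets:
    - [[0, 0, 0.0006], [0, 0, 0], -1]
    - [[0, 0, 0], [0, 0, 0], -1]
    - [[0, 0, 0], [0, 0, 0], -1]

```text
time_s: 18.8
position: [0.5143, -0.0769, 0.1]
tool_rot: [-2.901, -1.205, -0.001]
force: [-0.9, -1.0, 8.3]
finger_gap: 0.0001
finger_force: 4.0
```

play_rows:
  targets:
    - [[0, 0, 0.0005], [0, 0, 0], -1]
    - [[0, 0, 0], [0, 0, 0], -1]
    - [[0, 0, 0], [0, 0, 0], -1]

```text
time_s: 19.1
position: [0.5144, -0.0769, 0.0997]
tool_rot: [-2.901, -1.204, -0.001]
force: [-1.9, -0.0, 10.7]
finger_gap: 0.0001
finger_force: 5.0
```

At the stop: the force is rising stiffly. I back off and look.

play_rows:
  targets:
    - [[0, 0, -0.01], [0, 0, 0], -1]
    - [[0, 0, -0.03], [0, 0, 0], -1]
    - [[0, 0, -0.04], [0, 0, 0], -1]
    - [[0, 0, -0.04], [0, 0, 0], -1]
    - [[0, 0, 0], [0, 0, 0], -1]
    - [[0, 0, 0], [0, 0, 0], -1]

```text
time_s: 19.7
position: [0.5142, -0.0763, 0.2198]
tool_rot: [-2.901, -1.205, -0.003]
force: [0.2, 1.2, -0.5]
finger_gap: -0.0001
finger_force: 0.0
```

```bash
python3 - <<'E'
from h import *
rel([.4714,-.1208,.2],-44.67)
for n in('scene','side','wrist'): grab(n)
a=load('scene')[0][120:190,280:360]; b=load('side')[0][200:290,270:360]
c=np.hstack([cv2.resize(a,(400,350),interpolation=cv2.INTER_CUBIC),cv2.resize(b,(350,350),interpolation=cv2.INTER_CUBIC)])
cv2.imwrite('pics/f4.png',c[...,::-1])
for n in('scene','side','wrist'):
    p=load(n)[0].astype(int);W=cloud(n);m=(p[...,0]>90)&(p[...,1]<50)&(p[...,2]<50)&(np.hypot(W[...,0]-.515,W[...,1]+.077)<.04)
    q=W[m]-[.4714,-.1208,.0634]; u=q@np.array([.706,.708,0]); o=np.argsort(u)
    if len(q)>8: print(n,len(q),'along x',u.min(),u.max(),'z mean',q[:,2].mean(),'slope',np.polyfit(u,q[:,2],1))
E
python3 meas.py
```

```text
pos [ 0.5142 -0.0763  0.2198] tool y yaw -44.86 z axis [ 0.0013  0.0011 -1.    ] shift [-0.0618  0.001   0.0196]
F [ 0.15  1.25 -0.46] gap -0.0001 ff 0.0 t 19.7 q7 -0.5167169062988528
turn about tool z -0.19480880358949548
scene 55 along x 0.038259443576938966 0.07325831518139257 z mean 0.038176082061382746 slope [0.06350633 0.03454292]
scene flange (((472.9041442871094, -119.21572875976562), 44.55207061767578), 166, np.float64(0.07114824120532426)) collar (((473.35455322265625, -118.83462524414062), 45.274200439453125), 69, np.float64(0.06354803600663983))
 jadetop [ 0.48307815 -0.11963045  0.15023933] 43
 slope [0.00300937 0.00924178 0.07150043]
side flange (((471.05340576171875, -124.04999542236328), 45.041019439697266), 323, np.float64(0.07072159325574912)) collar (((468.44549560546875, -130.22784423828125), 43.774166107177734), 147, np.float64(0.0625021858346928))
 jadetop [ 0.46887592 -0.12875935  0.15210426] 130
 slope [-0.00301801 -0.00238788  0.07088407]
```

View pics/f4.png

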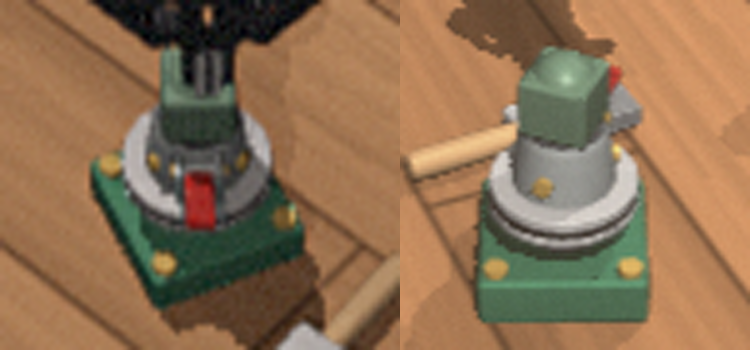

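The view shows the red lever flat, at (200,200) in the left half, with a measured slope of 0.06 rad or less and its face at z 38 mm. The flange is level on the collar and the tool is clear.

```bash
python3 -c "
from station import env
print(env.sign_off())"
```

```text
the job is handed in; nothing more can be done
None
```

The socket head is seated level on the stand's collar with its red lever pressed down to its stop, at about 20 s of the 51 s allowed, and the job is handed in; the highest push I read was about 11 N, though the force reading swung without a clear cause during seating, so the brief snap peak may have gone unseen.

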